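# Empty the green tilting bin of spent pill organizers

## Robot

A 6-joint arm with a two-finger parallel gripper is mounted at the origin on the work surface. World frame = base frame: x ahead of the robot, y to its left, z up, the work surface at z = 0. Lengths are in m, angles in rad, forces in N, time in s.
With the tool pointing down it reaches from about 0.375 to 0.825 m from the base axis. Payload 5.5 kg.
Tool frame: the origin (TCP) lies at the centre of the arm's flange, where the gripper is bolted on; the fingertips stand 173 mm ahead of it and the grasp point (between the pads) lies grip_point_offset ahead of it (grip_point_offset is the distance from the TCP to the grasp point, in m); x points along the fingers, z is the direction in which the jaws open and shut, and the axes are right-handed (so a half turn about x gives the same grasp; the last joint's range is limited). The gripper opens to 85 mm and grips with 20 to 120 N. Pads are 22 mm wide; open, the fingers measure 114 mm over their backs; the gripper's body (76 mm by 85 mm) begins 54 mm behind the grasp point. The pads swing forward as they close: fully open they stand 13 mm farther back than shut.
Start: joints at [1.22, 0.314, -0.047, 1.21, 0, 1.571], TCP at [0.206, 0.563, 0.405] pointing down, gripper open.
Joint ranges: [-2.67, 2.67], [-0.69, 1.73], [-1.03, 1.25], [-2.08, 2.16], [-1.42, 1.45], [-3.14, 3.14]. Speed limits (rad/s): [2.39, 2.39, 3.01, 3.14, 3.14, 3.14].

## Interface

Orientations are given as a unit quaternion [w, x, y, z].
In Python, from workcell import * gives the robot as it stands.
- The arm moves only by the tool carry_out, never from a script. Its argument "targets" is one flat list of numbers, 4 for each row, row after row: the shift along the world's x, y, z in cm, then the turn about the world's z in rad. A call has exactly 10 rows; each row shifts and turns the pose as measured when the row begins; what a row does not reach is not made up. A row lasts 1/10 s, in which the tool goes at most 50 mm and 8.59 degrees, less where a joint would pass 70% of its speed; a pose out of reach is approached as far as the arm can. A call with a gripper value outside its range is refused whole. "jaw" is the opening, from -1 (shut) to 1 (fully open), so that 0 is half open, set as the call begins (left out, the last holds). The fingers move at their own pace and stop on an object; "grip_force" is the grip in N (left out, the last holds). Time passes only in rows, so rows that do not move let the fingers close, or fill a call up. It gives the time, the measured TCP pose, the force and the opening at its end, in the units of the state.
- get_obs(): the state, without advancing time (a new reading comes with each control period).
- snapshot(name): name is "scene" or "top" or "wrist"; returns a dict with "img" (480x640x3 uint8, blue, green, red), "camera_matrix" (3x3 intrinsics, pixels), "rvec" (rotation vector, rad) and "tvec" (3), from world to camera coordinates, as OpenCV has them. Camera axes: x right, y down, z forward; pixel columns grow to the right and rows downward; lengths in m; the calibration is good to about 2 mm. A picture is of the moment at which its call begins. There is no depth.
- hand_in(): hands the job in, once; it reports no verdict.
The state is a dict: "clock": time; "q": joint angles; "joint_vel": joint speeds; "joint_torque": joint torques, N m; "position": TCP position; "orientation": TCP orientation; "contact_force": force on the tool from outside, world axes, zero at the start; "wrist_torque": the same for the moment, N m; "gripper_width": finger opening in m.
Only numpy, scipy, OpenCV 4.12 (cv2) and the standard library are available. Lean on these libraries where they do the work, as an engineer would, in place of code of your own. Each camera call takes 0.05 s, during which the arm holds its last target.

## Task

Empty the green tilting bin: swing it over by its bar handle until both spent blue pill organizers have dropped into the green tray on its own stand, then stand the bin upright again and let go. Leave the yellow bin as it is.

Things in the scene. Friction and masses are not known exactly. Their poses are not given: they have to be found in the camera images.
- green_stand: Fixed stand of the green bin. Origin on the table below the bin's pivot; x points from the handle side to the tray, z up. Pivot: level axis along y at x = 0, z = 115 mm, between posts 128 mm tall at y = +-81 mm. Its green open tray: inside x -33 to 172, y -87 to 87 mm, floor at z = 6, walls up to z = 40 mm. A like stand with a yellow bin and tray stands beside it; sides vary.
- green_bin (a joint): Tilt (rad) of the green tin bin: 0 = upright, at a stop; grows as the handle goes up and over to the tray; stop at 2.15. Stiff hinge (0.45 N m, 3 to 5 N at the bar), stays where left. Bin 90 mm deep, 140 wide, 76 tall, open on top; its pouring lip lies on the pivot. The wall below the lip slopes 57 degrees, so the pieces slide out late; 2.05 rad empties it.
- green_bar (a point): Centre of the green bin's handle: round steel bar, 10 mm thick, 92 mm long along the stand's y, 60 mm clear of the bin's back wall. At tilt q it lies at stand x = -150 cos q, z = 115 + 150 sin q (mm), y = 0. Pinch it from above, fingers closing along the stand's x; it turns between the pads, so the gripper can point down all the way.
- pillbox_a_center (a point): Centre of a spent blue pill organizer, a 38 x 34 x 24 mm plastic box with two pale-blue lids, 30 g, loose in the green bin.
- pillbox_b_center (a point): Centre of the second, identical blue pill organizer in the green bin.
- yellow_bin (a joint): Tilt (rad) of the yellow bin, a like mechanism holding ivory dominoes; 0 = upright, to be left so.
There are look-alikes about, which are no part of the job. Leave any brown or red look-alike of the part that bears pillbox_b_center alone.

How it is judged:
On the way:
1. with the green bin tipped over, both blue pill organizers lie in the green tray (x of pillbox_a_center in the frame of green_stand between -0.03 and 0.17 m and y of pillbox_a_center in the frame of green_stand between -0.086 and 0.086 m and z of each of pillbox_a_center, pillbox_b_center in the frame of green_stand below 0.065 m and x of pillbox_b_center in the frame of green_stand between -0.03 and 0.17 m and y of pillbox_b_center in the frame of green_stand between -0.086 and 0.086 m and value of joint green_bin above 1 rad), for 0.2 s.
At the end, for the whole second after the job is handed in: Both blue pill organizers lie inside the green tray (centres within its walls and below 65 mm), the green bin is back within 10 degrees of upright and released, and the yellow bin is within 10 degrees of upright (x of pillbox_a_center in the frame of green_stand between -0.03 and 0.17 m and y of pillbox_a_center in the frame of green_stand between -0.086 and 0.086 m and z of each of pillbox_a_center, pillbox_b_center in the frame of green_stand below 0.065 m and x of pillbox_b_center in the frame of green_stand between -0.03 and 0.17 m and y of pillbox_b_center in the frame of green_stand between -0.086 and 0.086 m and value of joint each of green_bin, yellow_bin below 0.17 rad); the robot touches nothing.
It fails at once if the yellow bin is tipped by more than 10 degrees (value of joint yellow_bin above 0.17 rad).
It also fails if it takes over 43 s, if anything falls off the work surface, if the arm or the gripper's body presses on something with over 40 N, if the wrist force passes 120 N, or if a joint passes its speed limit or range.

## Working session

There is one attempt and no reset: what is moved stays moved. The work goes in short steps, Python scripts to look and compute and a tool call to move; the robot and the scene stay as the last step left them, time stands still between calls to the robot, and variables do not carry over. Pictures are saved under pics/ and viewed, and the job is handed in when it is done.

Besides the shell and the picture viewer there is one more tool, called after "Call:" as name(argument=value, ...), one argument or row to a line, values as JSON. carry_out: Moves the arm, as the interface text tells. Its arguments: {"type":"object","properties":{"targets":{"type":"array"},"jaw":{"type":"number"},"grip_force":{"type":"number"}},"required":["targets"]}

```bash
ls; mkdir -p pics; python3 - <<'E'
from workcell import *
import cv2
for n in ["scene","top"]:
    s=snapshot(n); cv2.imwrite(f"pics/{n}0.png",s["img"]); print(n,s["camera_matrix"].tolist(),s["rvec"],s["tvec"])
o=get_obs(); print(o, grip_point_offset)
E
```

```text
pics
scene [[477.83560529030296, 0.0, 321.10752469564346], [0.0, 477.83560529030296, 238.61538387810202], [0.0, 0.0, 1.0]] [ 0.82459839  2.52123647 -1.09181208] [ 0.36863876 -0.12809133  1.06444326]
top [[597.6726167031384, 0.0, 326.06397737169823], [0.0, 597.6726167031384, 239.03542559356904], [0.0, 0.0, 1.0]] [ 2.14617739 -2.19917379  0.07061696] [0.05023556 0.484907   1.05500904]
{'clock': 0.1, 'q': array([ 1.21999208e+00,  3.14181588e-01, -4.79306005e-02,  1.21020496e+00,
       -2.27954291e-05,  1.57081904e+00]), 'joint_vel': array([-0.00016669, -0.00237599,  0.0027008 ,  0.00016169,  0.00059663,
       -0.00102648]), 'joint_torque': array([ 5.11081396e-05, -5.40766811e+01,  3.40541911e+01,  1.11207948e-02,
       -4.14264036e-06,  1.68325439e-06]), 'position': array([0.20611476, 0.56323672, 0.40392608]), 'orientation': array([ 0.57914861, -0.40538411,  0.5800208 ,  0.40475484]), 'contact_force': array([ 0.07104934, -0.31116287,  0.67314081]), 'wrist_torque': array([-0.0549325 ,  0.05606995, -0.01019775]), 'gripper_width': 0.08549914249611666} 0.1547
```

View pics/scene0.png

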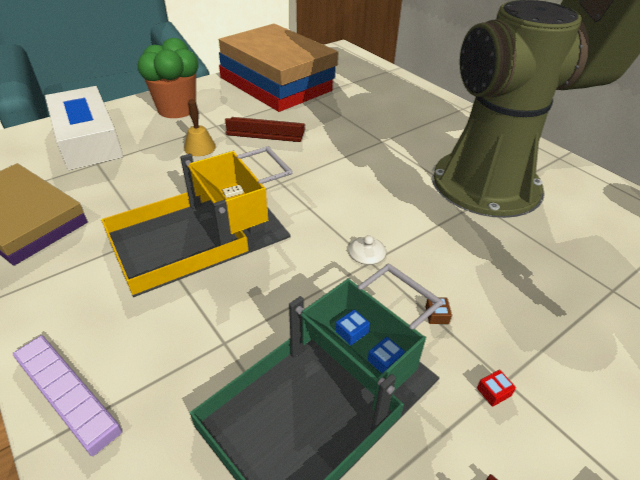

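View pics/top0.png

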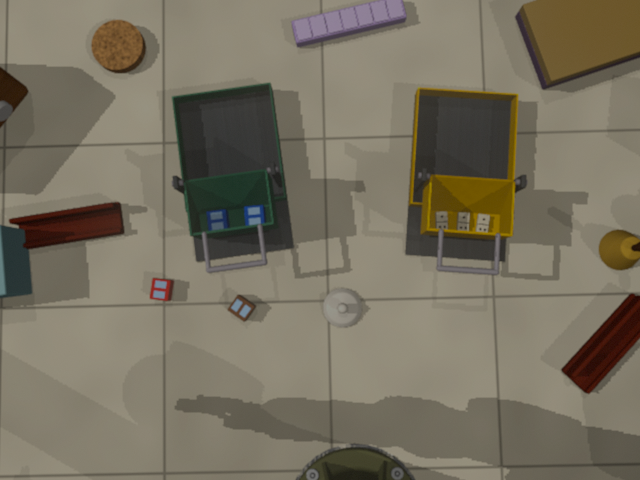

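The top view shows two look-alike mechanisms. The green bin is at about (230,203) with its bar from (207,269) to (266,264), and two blue organizers sit inside at (217,219) and (255,215). The yellow bin is at (468,206) with its bar at (468,270), and holds dominoes.

Other things that could be mistaken for a target:
- Red organizer at (161,289).
- Brown organizer at (242,307).

I choose the green bin's bar at about (236,266). Next is a close crop and a measurement.

```bash
cat > h.py <<'E'
import numpy as np, cv2
def ray(s,px,z):
    K=s["camera_matrix"];R,_=cv2.Rodrigues(np.array(s["rvec"]));t=np.array(s["tvec"]).ravel()
    C=-R.T@t; d=R.T@np.linalg.inv(K)@np.array([px[0],px[1],1.]); return C+d*(z-C[2])/d[2]
def proj(s,P):
    return cv2.projectPoints(np.array(P,float).reshape(-1,3),np.array(s["rvec"]),np.array(s["tvec"]),s["camera_matrix"],None)[0].reshape(-1,2)
E
python3 - <<'E'
from workcell import *
from h import *
s=snapshot("top"); im=s["img"]
c=cv2.resize(im[70:330,140:310],None,fx=3,fy=2.3*1.0,interpolation=cv2.INTER_CUBIC)
c=cv2.resize(im[80:280,150:310],None,fx=3,fy=3,interpolation=cv2.INTER_CUBIC)
cv2.imwrite("pics/crop0.png",c)
hsv=cv2.cvtColor(im,cv2.COLOR_BGR2HSV)
g=cv2.inRange(hsv,(60,80,20),(90,255,255)); g[:,:150]=0; g[:,320:]=0
n,l,st,ce=cv2.connectedComponentsWithStats(g)
for i in range(1,n):
    if st[i,4]>100: print(st[i],ce[i])
for p in [(207,269),(236,266.5),(266,264)]: print(p,ray(s,p,.115))
for p in [(174,97),(271,85),(285,193)]: print(p,ray(s,p,.04))
for x in (215,225,236,247,257): print(x,[tuple(int(v) for v in im[y,x]) for y in range(258,276)])
E
```

```text
[173  92  40  74 125] [182.448 117.928]
[ 188  170   86   64 2909] [235.98899966 195.24647645]
(207, 269) [0.43396602 0.23312269 0.115     ]
(236, 266.5) [0.4369015  0.18547285 0.115     ]
(266, 264) [0.43979432 0.13622891 0.115     ]
(174, 97) [0.74865405 0.30671352 0.04      ]
(271, 85) [0.76570025 0.13085368 0.04      ]
(285, 193) [0.56827484 0.10914343 0.04      ]
215 [(57, 62, 65), (80, 91, 96), (104, 120, 125), (111, 127, 133), (110, 127, 133), (111, 127, 133), (110, 126, 132), (99, 112, 119), (90, 93, 98), (99, 97, 102), (109, 106, 111), (108, 107, 111), (99, 98, 102), (88, 91, 95), (97, 109, 115), (110, 127, 133), (113, 130, 137), (117, 134, 141)]
225 [(94, 108, 113), (111, 127, 133), (110, 126, 133), (109, 126, 131), (111, 127, 133), (109, 126, 132), (100, 111, 117), (91, 93, 96), (102, 101, 106), (109, 107, 111), (104, 102, 107), (92, 91, 95), (87, 93, 98), (99, 113, 118), (109, 126, 131), (114, 130, 136), (117, 134, 140), (117, 133, 140)]
236 [(109, 126, 132), (110, 127, 132), (111, 127, 133), (109, 126, 132), (102, 117, 123), (91, 98, 102), (97, 96, 100), (108, 107, 111), (109, 107, 112), (98, 96, 101), (86, 87, 93), (96, 107, 113), (109, 125, 132), (110, 127, 133), (114, 131, 137), (117, 134, 141), (117, 134, 141), (117, 134, 141)]
247 [(110, 127, 132), (111, 127, 133), (112, 129, 134), (102, 112, 118), (96, 96, 100), (103, 101, 106), (109, 107, 111), (104, 102, 106), (89, 89, 94), (87, 95, 100), (102, 117, 123), (110, 127, 134), (114, 131, 137), (117, 135, 141), (118, 135, 142), (118, 135, 141), (118, 135, 141), (118, 136, 143)]
257 [(111, 128, 134), (102, 117, 123), (91, 98, 102), (96, 95, 100), (107, 104, 109), (108, 106, 111), (100, 98, 103), (84, 87, 90), (95, 107, 112), (111, 128, 135), (112, 129, 136), (115, 133, 139), (119, 137, 143), (120, 136, 143), (120, 137, 143), (120, 136, 143), (119, 136, 143), (119, 137, 142)]
```

View pics/crop0.png

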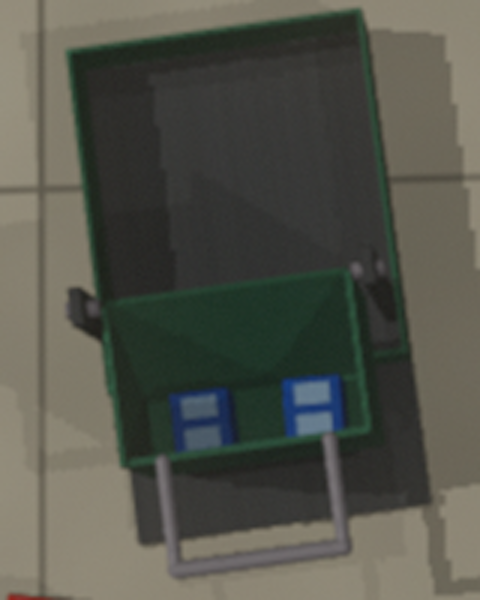

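```bash
python3 - <<'E'
from workcell import *
from h import *
s=snapshot("top")
a,b,c=[ray(s,p,.04)[:2] for p in [(173.5,97),(270.7,84.3),(285.5,197)]]
l,m,r=[ray(s,p,.118)[:2] for p in [(208.3,269.8),(236.7,265.6),(265,262)]]
ang=lambda v:np.arctan2(v[1],v[0])
print(a,b,c,l,m,r)
print("yaws",ang(b-c), ang(a-b)-np.pi/2, ang(l-r)-np.pi/2, np.linalg.norm(a-b),np.linalg.norm(b-c),np.linalg.norm(l-r))
for y in (ang(b-c),ang(a-b)-np.pi/2):
    u=np.array([np.cos(y),np.sin(y)]);v=np.array([-u[1],u[0]])
    o=(a+b)/2-u*.174; print(y,"origin",o,"bar",o-.15*u, "bar from image origin", m+.15*u)
    sc=snapshot("scene"); im=sc["img"].copy()
    P=np.array([np.r_[o-.15*u+k*.046*v,.115] for k in(-1,0,1)]+[np.r_[o+k*.081*v,.128] for k in (-1,1)])
    for q in proj(sc,P): cv2.circle(im,tuple(int(x) for x in q.round()),2,(0,0,255),-1)
    ti=s["img"].copy()
    for q in proj(s,P): cv2.circle(ti,tuple(int(x) for x in q.round()),1,(0,0,255),-1)
cv2.imwrite("pics/chk0.png",np.hstack([cv2.resize(im[240:440,270:470],(400,400)),cv2.resize(ti[80:280,140:340],(400,400))]))
E
```

```text
[0.74868044 0.30762065] [0.76701068 0.13137479] [0.56107767 0.10838482] [0.43250303 0.23035747] [0.43822639 0.18381067] [0.44297216 0.13746309]
yaws 0.11117772712533222 0.10363122662708357 0.11222577830213742 0.1771965114483084 0.20721231597680048 0.0934824490787994
0.11117772712533222 origin [0.58491982 0.20019262] bar [0.4358459 0.1835503] bar from image origin [0.58730031 0.200453  ]
0.10363122662708357 origin [0.58477906 0.20149814] bar [0.43558379 0.18598127] bar from image origin [0.58742165 0.19932755]
```

View pics/chk0.png

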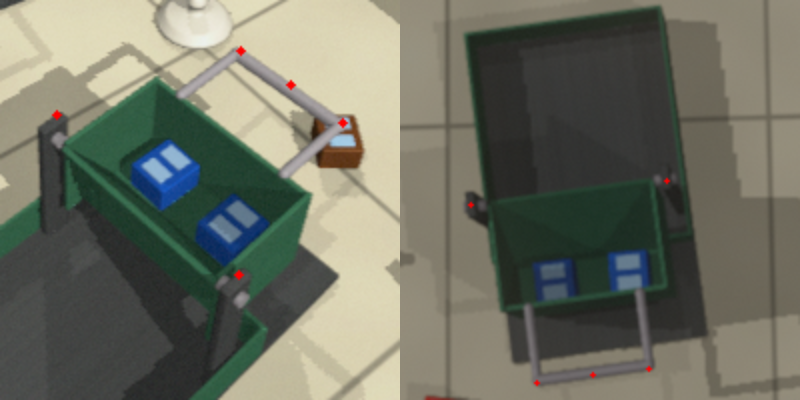

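The bar points land on the bar in both views: bar centre about (0.437, 0.184, 0.115), stand yaw about 0.11 rad. Moving above it with the jaw half open, which keeps the fingers clear of the back wall.

Call:
carry_out(
  targets=[2.3,-3.8,0,-0.111,2.3,-3.8,0,-0.111,2.3,-3.8,0,-0.111,2.3,-3.8,0,-0.111,2.3,-3.8,0,-0.111,2.3,-3.8,0,-0.111,2.3,-3.8,0,-0.111,2.3,-3.8,0,-0.111,2.3,-3.8,0,-0.111,2.3,-3.8,0,-0.111],
  jaw=0,
  grip_force=40,
)

```text
clock: 1.3
position: [0.4389, 0.1731, 0.404]
orientation: [0.708, -0.027, 0.705, 0.028]
contact_force: [0.1, 0.3, 0.6]
gripper_width: 0.0428
```

```bash
cat >> h.py <<'E'
def st(o):
    w,x,y,z=o["orientation"]
    zx=2*(x*z+w*y);zy=2*(y*z-w*x)
    ax=np.array([1-2*(y*y+z*z),2*(x*y+w*z),2*(x*z-w*y)])
    g=np.array(o["position"])+.1547*ax
    print("t",round(o["clock"],2),"tcp",np.round(o["position"],4),"grip",np.round(g,4),"zang",round(float(np.arctan2(zy,zx)),4),"F",np.round(o["contact_force"],1),"w",round(o["gripper_width"],4),"ax",np.round(ax,3))
    return g
E
python3 -c "
from workcell import *
from h import *
st(get_obs())"
```

```text
t 1.3 tcp [0.4389 0.1731 0.404 ] grip [0.4395 0.1733 0.2493] zang 0.0767 F [0.1 0.3 0.6] w 0.0428 ax [ 0.004  0.002 -1.   ]
```

Call:
carry_out(
  targets=[-0.2,1.1,0,0.033,0,0,-2,0,0,0,-2,0,0,0,-2,0,0,0,-1,0,0,0,-1,0,0,0,0,0,0,0,0,0,0,0,0,0,0,0,0,0],
)

```text
clock: 2.3
position: [0.4401, 0.1808, 0.3244]
orientation: [0.71, -0.035, 0.703, 0.037]
contact_force: [0.3, -0.8, -0.2]
gripper_width: 0.0428
```

```bash
python3 -c "
from workcell import *
from h import *
s=snapshot('wrist');t=snapshot('top');c=snapshot('scene')
st(get_obs())
P=[[.437,.184,.115]]
w=s['img'].copy();p=proj(s,P)[0];print(p);cv2.circle(w,tuple(int(v) for v in p),4,(0,0,255),-1)
cv2.imwrite('pics/w1.png',np.hstack([cv2.resize(w,(400,300)),cv2.resize(c['img'][180:420,240:560],(400,300))]))
"
```

```text
t 2.45 tcp [0.4401 0.1806 0.3242] grip [0.4416 0.1812 0.1695] zang 0.1019 F [ 0.3 -0.2 -0.3] w 0.0425 ax [ 0.01   0.004 -1.   ]
[306.53726724 275.10427062]
```

View pics/w1.png

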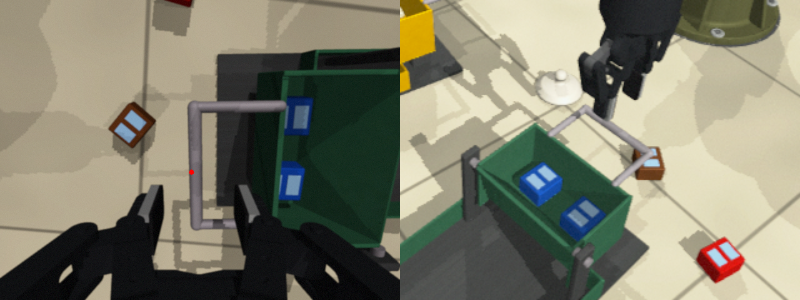

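The wrist view shows the bar between the fingers at (197,165) in the left panel, about 2 mm to +x of my estimate. Descending and closing.

Call:
carry_out(
  targets=[-0.2,0.4,-1,0.01,0,0,-1,0,0,0,-1,0,0,0,-1,0,0,0,-1,0,0,0,-0.6,0,0,0,0,0,0,0,0,0,0,0,0,0,0,0,0,0],
)

```text
clock: 3.45
position: [0.4374, 0.1846, 0.2624]
orientation: [0.709, -0.039, 0.703, 0.041]
contact_force: [-0.1, 0.7, -0.5]
gripper_width: 0.0426
```

Call:
carry_out(
  targets=[0,0,0,0,0,0,0,0,0,0,0,0,0,0,0,0,0,0,0,0,0,0,0,0,0,0,0,0,0,0,0,0,0,0,0,0,0,0,0,0],
  jaw=-1,
  grip_force=45,
)

```text
clock: 4.45
position: [0.4379, 0.1848, 0.2633]
orientation: [0.71, -0.039, 0.702, 0.041]
contact_force: [0.6, -0.2, -0.9]
gripper_width: 0.0083
```

```bash
python3 -c "
from workcell import *
from h import *
s=snapshot('wrist');c=snapshot('scene')
st(get_obs())
cv2.imwrite('pics/w2.png',np.hstack([cv2.resize(s['img'],(400,300)),cv2.resize(c['img'][180:420,240:560],(400,300))]))
"
```

```text
t 4.55 tcp [0.4379 0.1848 0.2633] grip [0.4395 0.1854 0.1086] zang 0.1125 F [-0.1 -0.2  0. ] w 0.0086 ax [ 0.01   0.004 -1.   ]
```

View pics/w2.png

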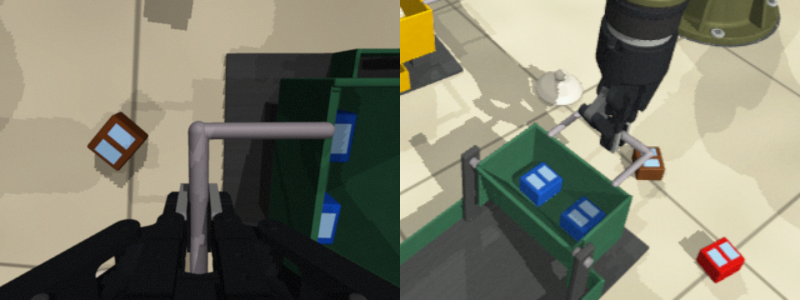

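The bar lies between the pads in both panels, with the jaw stopped at 8.5 mm. Swinging along the arc, 0 to 1 rad.

Call:
carry_out(
  targets=[0.07,0.01,1.5,0,0.22,0.02,1.48,0,0.37,0.04,1.45,0,0.51,0.06,1.41,0,0.65,0.07,1.35,0,0.78,0.09,1.28,0,0.9,0.1,1.19,0,1.02,0.11,1.1,0,1.12,0.12,0.99,0,1.21,0.13,0.87,0],
)

```text
clock: 5.55
position: [0.497, 0.1913, 0.382]
orientation: [0.696, -0.04, 0.715, 0.042]
contact_force: [-14.0, -0.3, 6.1]
gripper_width: 0.0084
```

```bash
cat >> h.py <<'E'
def tilt(g):
    # bar sits where it was in the hand at q=0: grip (.4395,.1854,.1086)
    u=np.array([.994,.11]); d=g-np.array([.4395,.1854,.1086]); X=-150+1000*d[:2]@u; Z=1000*d[2]; Y=1000*(d[:2]@np.array([-.11,.994]))
    print("stand x,z-115,y",X,Z,Y,"q",np.arctan2(Z,-X),"r",np.hypot(X,Z))
E
python3 -c "
from workcell import *
from h import *
c=snapshot('scene')
tilt(st(get_obs()))
cv2.imwrite('pics/s3.png',c['img'])
"
```

```text
t 5.6 tcp [0.4983 0.1915 0.3833] grip [0.4944 0.1917 0.2287] zang 0.1151 F [-12.4  -1.7   8.9] w 0.0081 ax [-0.026  0.002 -1.   ]
stand x,z-115,y -94.78073363505453 120.10058965229089 0.2557888966656123 q 0.9026891365159757 r 152.99522575305127
```

View pics/s3.png

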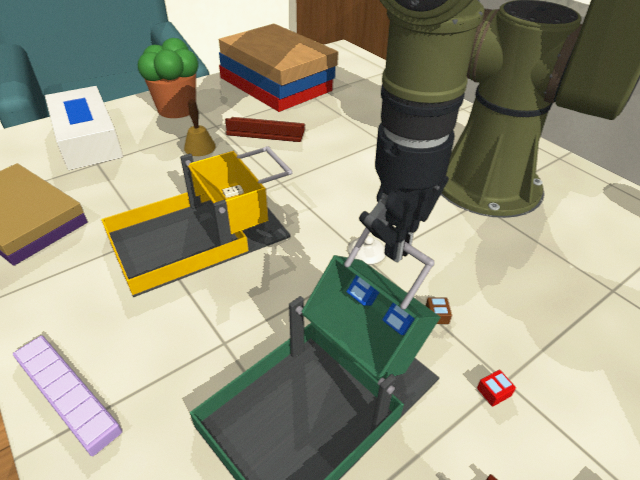

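The bin is at about 0.9 rad, with both boxes still in it at (362,291) and (398,318). Continuing the arc.

Call:
carry_out(
  targets=[1.25,0.13,0.87,0,1.35,0.14,0.75,0,1.4,0.15,0.61,0,1.45,0.16,0.47,0,1.5,0.16,0.33,0,1.5,0.16,0.18,0,1.5,0.16,0.03,0,1.5,0.16,-0.12,0,1.5,0.16,-0.27,0,1.45,0.16,-0.41,0],
)

```text
clock: 6.6
position: [0.6277, 0.2057, 0.4142]
orientation: [0.681, -0.04, 0.73, 0.044]
contact_force: [-4.8, -0.5, 9.1]
gripper_width: 0.0082
```

```bash
python3 -c "
from workcell import *
from h import *
c=snapshot('scene')
tilt(st(get_obs()))
cv2.imwrite('pics/s4.png',c['img'])
"
```

```text
t 6.65 tcp [0.6296 0.2059 0.4134] grip [0.619  0.2062 0.259 ] zang 0.1182 F [ 2.   0.3 11.2] w 0.008 ax [-0.069  0.002 -0.998]
stand x,z-115,y 30.66656604566819 150.41883532260155 0.973904426064949 q 1.7719145841253037 r 153.51307531556148
```

View pics/s4.png

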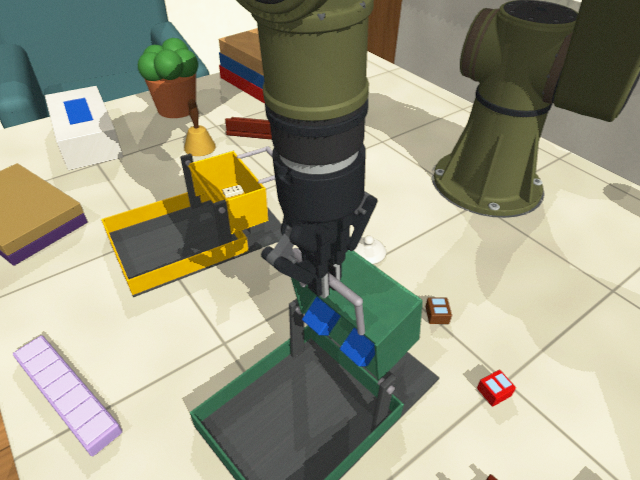

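About 1.77 rad now, and both boxes are sliding to the lip at (321,317) and (358,347). Finishing the tip slowly to about 2.08 rad.

Call:
carry_out(
  targets=[0.6,0.07,-0.13,0,0.6,0.07,-0.16,0,0.6,0.07,-0.18,0,0.59,0.06,-0.2,0,0.58,0.06,-0.22,0,0.57,0.06,-0.25,0,0.56,0.06,-0.27,0,0.55,0.06,-0.29,0,0,0,0,0,0,0,0,0],
)

```text
clock: 7.65
position: [0.6781, 0.2114, 0.3948]
orientation: [0.679, -0.039, 0.732, 0.044]
contact_force: [-3.0, -0.2, 3.1]
gripper_width: 0.0086
```

```bash
python3 -c "
from workcell import *
from h import *
c=snapshot('scene');t=snapshot('top')
tilt(st(get_obs()))
cv2.imwrite('pics/s5.png',np.hstack([cv2.resize(c['img'],(480,360)),cv2.resize(t['img'][60:300,130:340],(315,360))]))
"
```

```text
t 7.75 tcp [0.6781 0.2114 0.3949] grip [0.6666 0.2117 0.2406] zang 0.1184 F [ 0.6  0.9 -0.5] w 0.0081 ax [-0.074  0.002 -0.997]
stand x,z-115,y 78.61354057823061 131.9795363106394 1.1937555803710296 q 2.1080107657212936 r 153.61864068861075
```

View pics/s5.png

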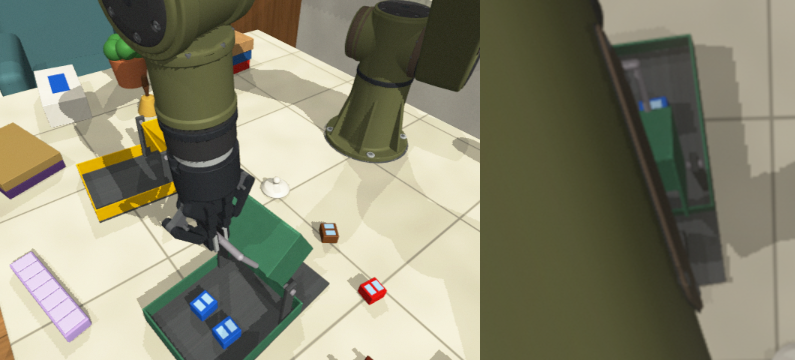

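Both blue boxes lie in the tray at (203,305) and (227,331) in the left panel, with tilt at about 2.1 rad. Swinging the bin back.

Call:
carry_out(
  targets=[-1.33,-0.15,0.69,0,-1.39,-0.15,0.56,0,-1.44,-0.16,0.41,0,-1.47,-0.16,0.27,0,-1.49,-0.16,0.12,0,-1.49,-0.16,-0.03,0,-1.48,-0.16,-0.18,0,-1.46,-0.16,-0.33,0,-1.42,-0.16,-0.47,0,-1.36,-0.15,-0.61,0],
)

```text
clock: 8.75
position: [0.5475, 0.1963, 0.4129]
orientation: [0.703, -0.037, 0.709, 0.044]
contact_force: [2.6, -0.8, 2.0]
gripper_width: 0.0083
```

```bash
python3 -c "
from workcell import *
from h import *
tilt(st(get_obs()))
"
```

```text
t 8.75 tcp [0.5475 0.1963 0.4129] grip [0.5462 0.1979 0.2582] zang 0.1154 F [ 2.6 -0.8  2. ] w 0.0083 ax [-0.008  0.01  -1.   ]
stand x,z-115,y -42.548650029243916 149.59270888135202 0.6609771278993534 q 1.2936844543786208 r 155.52609481939683
```

Call:
carry_out(
  targets=[-1.42,-0.16,-0.55,0,-1.36,-0.15,-0.68,0,-1.29,-0.14,-0.8,0,-1.21,-0.13,-0.92,0,-1.12,-0.12,-1.02,0,-1.01,-0.11,-1.12,0,-0.9,-0.1,-1.22,0,-0.77,-0.08,-1.3,0,-0.64,-0.07,-1.37,0,-0.5,-0.06,-1.42,0],
)

```text
clock: 9.75
position: [0.4451, 0.1843, 0.3201]
orientation: [0.716, -0.036, 0.695, 0.046]
contact_force: [-2.7, -0.6, 4.9]
gripper_width: 0.0082
```

```bash
python3 -c "
from workcell import *
from h import *
tilt(st(get_obs()))
"
```

```text
t 9.75 tcp [0.4451 0.1843 0.3201] grip [0.4496 0.1867 0.1655] zang 0.115 F [-2.7 -0.6  4.9] w 0.0082 ax [ 0.029  0.016 -0.999]
stand x,z-115,y -139.8528496734962 56.892499896679716 0.21050095834334684 q 0.38635687863430884 r 150.98203901885557
```

Call:
carry_out(
  targets=[-0.5,-0.05,-1.1,0,-0.35,-0.04,-1.1,0,-0.2,-0.02,-1.1,0,-0.1,-0.01,-1.1,0,0,0,-0.8,0,0,0,-0.5,0,0,0,-0.2,0,0,0,-0.2,0,0,0,0,0,0,0,0,0],
)

```text
clock: 10.75
position: [0.4338, 0.1831, 0.2633]
orientation: [0.719, -0.035, 0.692, 0.046]
contact_force: [-1.8, 0.4, 3.0]
gripper_width: 0.0081
```

```bash
python3 -c "
from workcell import *
from h import *
tilt(st(get_obs()))
"
```

```text
t 10.75 tcp [0.4338 0.1831 0.2633] grip [0.4396 0.1859 0.1088] zang 0.115 F [-1.8  0.4  3. ] w 0.0081 ax [ 0.038  0.018 -0.999]
stand x,z-115,y -149.82070436887744 0.16028770220391508 0.4995987418755528 q 0.0010698630855037604 r 149.82079011183345
```

Back at 0 rad. Releasing to half open, then straight up.

Call:
carry_out(
  targets=[0,0,0,0,0,0,0,0,0,0,0,0,0,0,0,0,0,0,0,0,0,0,0,0,0,0,0,0,0,0,0,0,0,0,0,0,0,0,0,0],
  jaw=-0.1,
)

```text
clock: 11.75
position: [0.4346, 0.1833, 0.2615]
orientation: [0.719, -0.035, 0.692, 0.046]
contact_force: [-0.1, 0.1, -0.7]
gripper_width: 0.0382
```

Call:
carry_out(
  targets=[0,0,0.5,0,0,0,1,0,0,0,1.5,0,0,0,2,0,0,0,2,0,0,0,2,0,0,0,2,0,-0.5,1,2,0,0,2,1,0,0,2,0,0],
)

```text
clock: 12.75
position: [0.4284, 0.2323, 0.4149]
orientation: [0.721, -0.033, 0.691, 0.045]
contact_force: [0.2, -0.5, -0.4]
gripper_width: 0.0384
```

Call:
carry_out(
  targets=[-1,4,0,0,-1,4,0,0,-1,4,0,0,-1,4,0,0,-1,4,0,0,-1,4,0,0,-1,4,0,0,-1,4,0,0,0,0,0,0,0,0,0,0],
)

```text
clock: 13.75
position: [0.3422, 0.5664, 0.4257]
orientation: [0.724, -0.031, 0.687, 0.048]
contact_force: [0.2, -0.7, 0.2]
gripper_width: 0.0385
```

```bash
python3 -c "
from workcell import *
from h import *
c=snapshot('scene');t=snapshot('top')
st(get_obs())
for p in proj(t,[[.437,.184,.115]]): print(p)
b=cv2.cvtColor(t['img'],cv2.COLOR_BGR2HSV); m=cv2.inRange(b,(105,150,40),(125,255,255)); m[:,:150]=0;m[:,320:]=0
n,l,s,ce=cv2.connectedComponentsWithStats(m)
for i in range(1,n):
  if s[i,4]>60:
    g=ray(t,ce[i],.025)[:2]-np.array([.5862,.2003]); print(s[i],ce[i],'stand',g@[.994,.11],g@[-.11,.994])
cv2.imwrite('pics/s6.png',np.hstack([cv2.resize(c['img'],(480,360)),cv2.resize(t['img'][60:300,130:340],(315,360))]))
"
```

```text
t 13.85 tcp [0.3427 0.5654 0.4258] grip [0.3505 0.5697 0.2713] zang 0.1091 F [ 0.7 -1.1 -0.1] w 0.0385 ax [ 0.051  0.027 -0.998]
[236.89676289 266.41794546]
[236 125  22  24 222] [246.54954955 137.22072072] stand 0.08580664477208552 -0.03141606709393501
[202 129  20  22 223] [211.73991031 140.2690583 ] stand 0.08895049711909596 0.03217863610584842
```

View pics/s6.png

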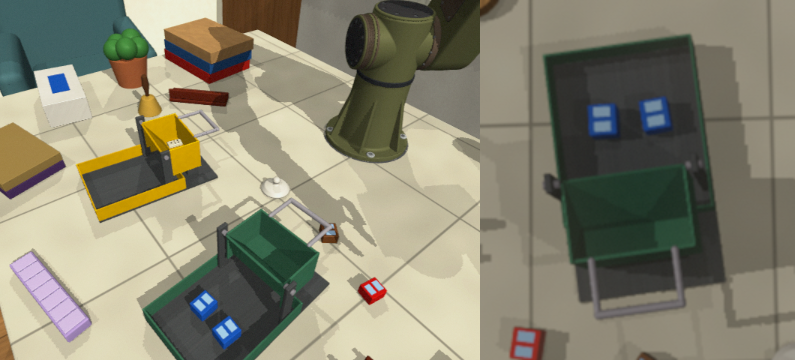

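The green bin is upright and empty, with its bar centre back at about row 266 in the top view. Both blue boxes are inside the tray at stand (86,-31) and (89,32) mm, the yellow bin hasn't moved, and the arm is clear.

```bash
python3 -c "
from workcell import *
print(hand_in())"
```

```text
the job is handed in; nothing more can be done
None
```

I tipped the green bin by its bar to about 2.1 rad, and both blue pill organizers dropped into the green tray. I then swung the bin back upright, let go, moved the arm clear and handed in at about 14 s.

- **Organizers:** the last top view puts their centres at stand (86, -31) and (89, +32) mm, inside the tray walls. I saw them lying on the tray floor, but heights were not measured directly.
- **Green bin:** it is empty, and the tilt worked out from the arm's pose was about 0.00 rad just before release. The last top view shows the bar back where it started.
- **Yellow bin and look-alikes:** in the last views the yellow bin is upright and the red and brown look-alikes look unmoved.
- **Forces:** the largest wrist force I read was about 15 N, though I only read it at the end of each move.
- **Disagreement:** the first estimate of the bar's position was about 2 mm off in x compared with the wrist camera, and I corrected it before gripping. No check failed.

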